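# Tuck the amber filter under the viewer's flap and hold it flat

## Task

Pick up the amber filter plate by its rib and slide its far edge (the one near the white stripe) squarely in under the black flap of the red blue-light viewer, between the two white lines, until the stripe is hidden under the flap; do not lift the flap on the way. Then hold the plate pressed flat on the window with a steady push of about 10 N for the exposure: finish while still holding and pressing it, without letting go. Leave the smoke-grey plate and everything else on the bench where it is.

Things in the scene. Friction and masses are not known exactly. Their poses are not given: they have to be found in the camera images.
- amber_plate_rib (a point): Centre of the amber plate's upright grip rib: 10 mm thick in x, 70 mm long in y, 36 mm tall above the plate (rib top 40 mm above the underside). This point is 22 mm above the underside, 25 mm from the near edge, 85 mm from the far edge. Axes as the plate's. Pinch the rib across its thickness (fingers closing along x).
- amber_plate_edge (a point): Middle of the amber plate's far edge (the edge that is tucked in), half-way through its 4 mm thickness; axes as the rib's, 85 mm ahead of the rib in x.
- bed (a point): Point on the top face of the viewer's window, 60 mm above the table, on its centre line, straight below the flap's free edge. x points in under the flap, y along the flap's edge, z up. The flat bed reaches from 150 mm in front of this point to a stop bar 45 mm beyond it. Two white lines run along x at y = +80 and -80 mm.
- flap_edge (a point): Middle of the lower free edge of the black flap (190 mm wide along y, 5 mm thick, thin yellow line along the edge), 11 mm above the bed when it rests. The flap laps over the far part of the window and rises freely about a hinge 95 mm behind this edge.
- flap (a joint): Lift angle of the flap (rad): 0 at rest on its stop, level, 11 mm clear above the window; grows as its free edge is lifted (about 1 mm per 0.0105 rad). Weight only, no spring, 70 g.
- window: Flat window (glowing blue, dark frame) in the top of the viewer, a red box 280 by 240 mm fixed to the table, its front roughly facing the robot. 200 by 230 mm, rigid; origin 10 mm below the middle of its top face, x towards the flap. The filter plate is pressed on it.
- smoke_plate_rib (a point): Rib centre of the smoke-grey plate, the same shape as the amber one; to be left alone. Either plate may lie left or right of the viewer.
- reagent: Clear bottle with blue cap, 64 mm across, 140 mm tall; origin at its foot. Bystander.
- beaker: White cup, 70 mm across, 80 mm tall; origin at its foot. Bystander.
- tape: Cardboard-brown roll, 90 mm across, 40 mm tall, lying flat; origin at its underside. Bystander.
- tube_rack: Orange tube rack, 80 by 130 by 43 mm; origin at its underside. Bystander.
- tip_box: Clear box with green lid, 88 by 123 by 57 mm; origin at its underside. Bystander.
- counter_clicker: Small black hand meter, 80 by 50 by 30 mm; origin at its underside. Bystander.
- amber_plate: Amber (orange) filter plate, loose, rigid, about 90 g: 110 mm (x) by 120 mm (y), 4 mm thick, starts flat on the table. Origin: middle of its underside; x points to the far edge, z up. A white stripe 5 mm wide crosses it 25 to 30 mm from the far edge; a grip rib stands near the near edge.

How it is judged:
By the outcome, as a careful person would: the job done as asked, in the order asked, and still so for the second after the job is handed in, while the arm keeps its last pose, push and grip.
It also fails if it takes over 43 s, if anything falls off the work surface, if the arm or the gripper's body presses on something with over 40 N, if the wrist force passes 120 N, or if a joint passes its speed limit or range.

## Robot

A 6-joint arm with a two-finger parallel gripper is mounted at the origin on the work surface. World frame = base frame: x ahead of the robot, y to its left, z up, the work surface at z = 0. Lengths are in m, angles in rad, forces in N, time in s.
With the tool pointing down it reaches from about 0.325 to 0.775 m from the base axis. Payload 5.5 kg.
Tool frame: the origin (TCP) lies midway between the tips of the shut fingers; the grasp point (between the pads) lies 19 mm behind it; z points along the fingers, x is the direction in which the jaws open and shut, and the axes are right-handed (so a half turn about z gives the same grasp; the last joint's range is limited). The gripper opens to 88 mm and grips with 3 to 60 N. Pads are 20 mm wide; open, the fingers measure 115 mm over their backs; the gripper's body (75 mm by 178 mm) begins 61 mm behind the grasp point.
Start: joints at [1.143, 0.091, 1.231, -0, 1.82, -0.057], TCP at [0.217, 0.559, 0.223] pointing down, gripper open.
Joint ranges: [-2.87, 2.87], [-0.86, 2.18], [0.17, 2.46], [-1.51, 4.65], [0.06, 2.69], [-2.65, 2.65]. Speed limits (rad/s): [2.57, 2.57, 3.01, 3.14, 3.14, 3.14].

## Interface

Orientations are given as [roll, pitch, yaw] about the fixed x, y, z axes, in that order (R = Rz(yaw) Ry(pitch) Rx(roll)).
In Python, from plant import arm, cams, workorder gives the robot as it stands.
- The arm moves only by the tool servo_tool, never from a script. Its argument "plan" is a list of rows, each a list of 2 entries, a list of its own where there are three numbers: the shift along the tool's x, y, z in cm, then the turn, a rotation vector about the tool's x, y, z in rad. In form: [[[dx, dy, dz], [rx, ry, rz]], ...]. A call has 1 to 5 rows; each row is the pose to reach, as a shift and turn from the pose measured when the call began, along the tool's axes at that moment; what a row does not reach only later rows make up. A row lasts 1/8 s, in which the tool goes at most 62.5 mm and 10.7 degrees, less where a joint would pass 70% of its speed; a pose out of reach is approached as far as the arm can. A call with a gripper value outside its range is refused whole. "gripper" is the closure in counts, from 0 (fully open) to 255 (shut), set as the call begins (left out, the last holds). The fingers move at their own pace and stop on an object; the grip force is fixed at half the most. Time passes only in rows, so rows that repeat a pose let the fingers close. It gives the time, the measured TCP pose, the force and the opening at its end, in the units of the state.
- arm.state(): the state, without advancing time (a new reading comes with each control period).
- cams.read_camera(name): name is "side" or "top" or "wrist"; returns the picture (400x640x3 uint8, red, green, blue); there is no depth.
- cams.calibration(name): a dict with "mtx" (3x3 intrinsics, pixels), "rvec" (rotation vector, rad) and "tvec" (3), from world to camera coordinates, as OpenCV has them. Camera axes: x right, y down, z forward; pixel columns grow to the right and rows downward; lengths in m; the calibration is good to about 2 mm. A picture is of the moment at which its call begins: read the wrist's pose just before it. calibration takes no time and is no camera call; for the wrist camera it gives the pose at the moment of the call.
- workorder.finish_job(): hands the job in, once; it reports no verdict.
The state is a dict: "t": time; "joint_positions": joint angles; "joint_velocities": joint speeds; "tau": joint torques, N m; "tcp_pos": TCP position; "eef_rot": TCP orientation; "ft_force": force on the tool from outside, world axes, zero at the start; "wrist_torque": the same for the moment, N m; "finger_gap": finger opening in m.
Only numpy, scipy, OpenCV 4.12 (cv2) and the standard library are available. Lean on these libraries where they do the work, as an engineer would, in place of code of your own. Each camera call takes 0.05 s, during which the arm holds its last target.

## Working session

There is one attempt and no reset: what is moved stays moved. The work goes in short steps, Python scripts to look and compute and a tool call to move; the robot and the scene stay as the last step left them, time stands still between calls to the robot, and variables do not carry over. Pictures are saved under pics/ and viewed, and the job is handed in when it is done.

Besides the shell and the picture viewer there is one more tool, called after "Request:" as name([rows], argument=value, ...), one row to a line, values as JSON. servo_tool: Moves the arm, as the interface text tells. Its arguments: {"type":"object","properties":{"plan":{"type":"array","items":{"type":"array"}},"gripper":{"type":"number"}},"required":["plan"]}

```bash
ls; mkdir -p pics; cat > look.py <<'E'
import sys,cv2
from plant import arm,cams,workorder
tag=sys.argv[1]
for n in sys.argv[2:]:
    s=arm.state()
    K=cams.calibration(n)
    im=cams.read_camera(n)
    cv2.imwrite(f'pics/{tag}_{n}.png',im[:,:,::-1])
    import numpy as np
    np.savez(f'pics/{tag}_{n}.npz',**{k:np.array(v) for k,v in K.items()})
print({k:(v if isinstance(v,float) else [round(float(x),4) for x in __import__('numpy').atleast_1d(v)]) for k,v in arm.state().items()})
E
python3 look.py a side top wrist
```

```text
pics
{'t': 0.15, 'joint_positions': [1.1433, 0.0917, 1.2316, -0.0, 1.8198, -0.0567], 'joint_velocities': [0.0006, -0.0042, -0.003, 0.0004, -0.0013, -0.0], 'tau': [0.0019, -44.704, -40.691, 0.0699, 0.0274, -0.0001], 'tcp_pos': [0.2173, 0.559, 0.2218], 'eef_rot': [-3.1415, 0.0015, 1.2], 'ft_force': [0.2941, 0.3236, -0.7397], 'wrist_torque': [-0.0222, 0.0368, -0.0094], 'finger_gap': 0.08796798592371681}
```

View pics/a_side.png

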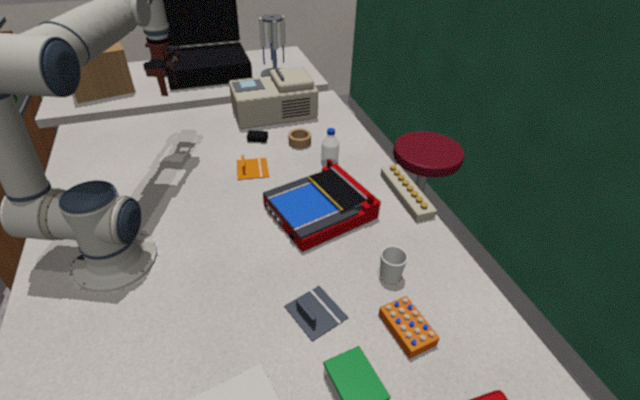

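View pics/a_top.png

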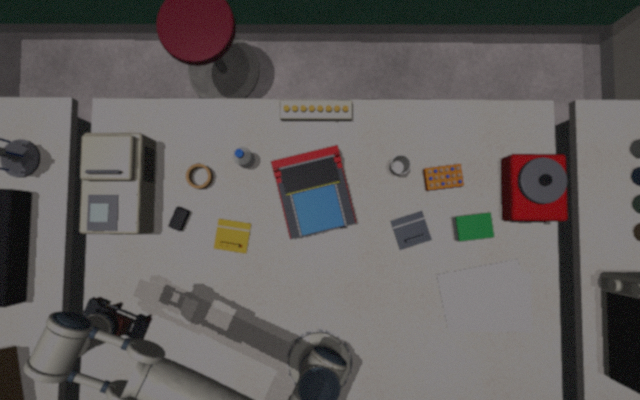

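View pics/a_wrist.png

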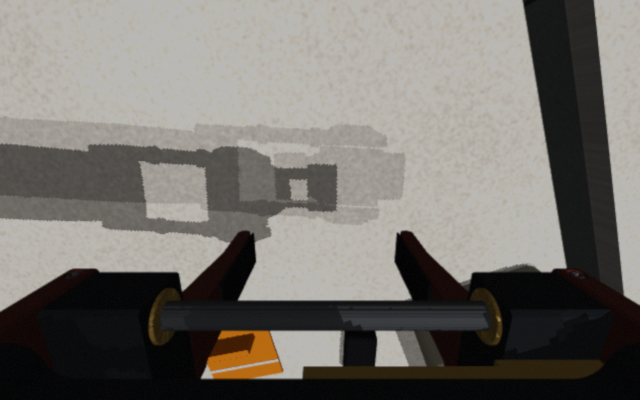

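The amber plate is at top (233,236) and side (253,168). The viewer is at top (315,192), and the smoke plate lies to its right at top (410,230). I'll zoom in on these.

```bash
python3 - <<'E'
import cv2,numpy as np
t=cv2.imread('pics/a_top.png');s=cv2.imread('pics/a_side.png')
def c(im,x,y,w,h,k,n): cv2.imwrite(n,cv2.resize(im[y:y+h,x:x+w],None,fx=k,fy=k,interpolation=cv2.INTER_CUBIC))
c(t,205,140,160,110,5,'pics/b_top.png')
c(s,225,140,160,110,5,'pics/b_side.png')
for n in('side','top'):
  d=np.load(f'pics/a_{n}.npz');print(n,d['mtx'].tolist(),d['rvec'],d['tvec'],d['mtx'].shape); R=cv2.Rodrigues(d['rvec'])[0];print(-R.T@d['tvec'].ravel())
E
```

```text
side [[406.2743761492166, 0.0, 313.05992453815344], [0.0, 406.2743761492166, 204.18174173228283], [0.0, 0.0, 1.0]] [ 2.25438689 -0.35267154  0.18492936] [-0.54166533  0.15298551  1.11673151] (3, 3)
[ 0.26685105 -0.87933512  0.84820718]
top [[400.7142218233196, 0.0, 316.06839688040475], [0.0, 400.7142218233196, 202.13864527036213], [0.0, 0.0, 1.0]] [ 2.19284822 -2.17642461  0.05245721] [0.01087961 0.56393313 1.41420221] (3, 3)
[ 0.47738977 -0.00304725  1.44575121]
```

View pics/b_top.png

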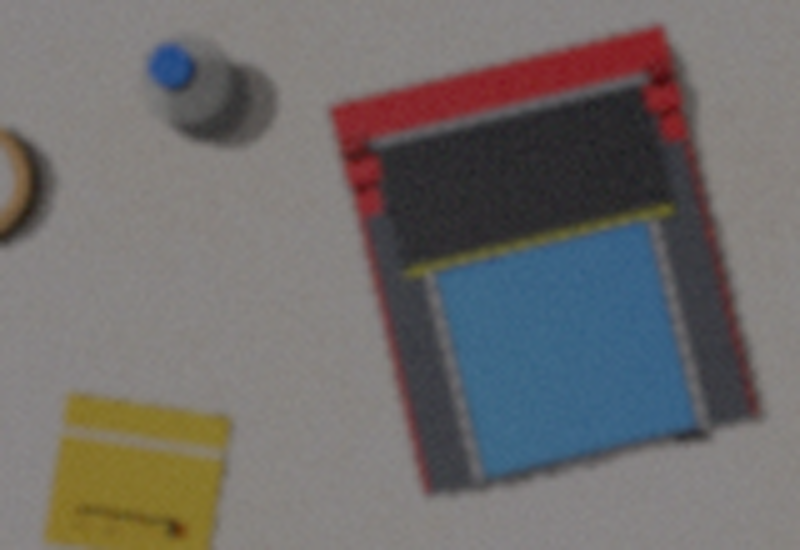

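View pics/b_side.png

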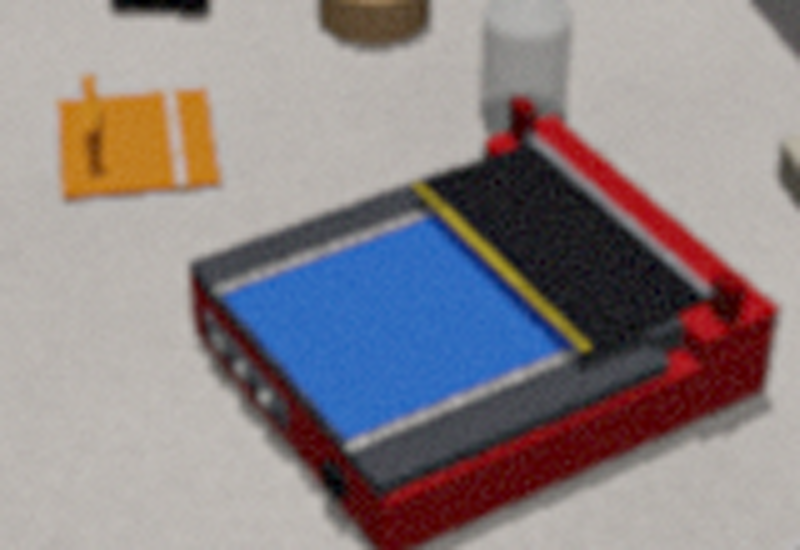

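```bash
cat > geo.py <<'E'
import cv2,numpy as np
def ray(d,uv):
    K,r,t=d['mtx'],d['rvec'],d['tvec'].ravel()
    R=cv2.Rodrigues(r)[0]
    v=np.linalg.inv(K)@np.array([uv[0],uv[1],1.]);v=R.T@v
    return -R.T@t,v/np.linalg.norm(v)
def plane(d,uv,z):
    o,v=ray(d,uv);return o+v*(z-o[2])/v[2]
def tri(ds,uvs):
    A=np.zeros((3,3));b=np.zeros(3);rs=[]
    for d,uv in zip(ds,uvs):
        o,v=ray(d,uv);P=np.eye(3)-np.outer(v,v);A+=P;b+=P@o;rs.append((P,o))
    x=np.linalg.solve(A,b);return x,[round(float(np.linalg.norm(P@(x-o)))*1000,1) for P,o in rs]
def proj(d,X):
    return cv2.projectPoints(np.atleast_2d(np.array(X,float)),d['rvec'],d['tvec'],d['mtx'],None)[0].reshape(-1,2)
E
python3 - <<'E'
from geo import *
t=np.load('pics/a_top.npz');s=np.load('pics/a_side.npz')
T=lambda u,v:((u+.5)/5-.5+205,(v+.5)/5-.5+140)
S=lambda u,v:((u+.5)/5-.5+225,(v+.5)/5-.5+140)
P=[('yl',(405,273),(415,184)),('yr',(674,209),(588,350)),('winL',(478,480),(214,292)),('winR',(708,432),(346,446)),('aTL',(70,394),(208,90)),('aTR',(232,416),(218,185)),('aBR',(212,549),(64,197)),('stripeL',(64,432),(170,92)),('stripeR',(223,453),(182,187))]
for n,a,b in P:
  print(n,*tri([t,s],[T(*a),S(*b)]), plane(t,T(*a),.071 if n[0]=='y' else .06 if n[0]=='w' else .004))
E
```

```text
yl [0.58834734 0.11902627 0.07345092] [1.4, 1.4] [0.58722132 0.11960819 0.071     ]
yr [ 0.63422878 -0.06586683  0.07468131] [2.0, 2.0] [ 0.63273784 -0.06539799  0.071     ]
winL [0.44522712 0.06846894 0.05843836] [0.0, 0.0] [0.4452334  0.06839497 0.06      ]
winR [ 0.48126238 -0.09023017  0.06362755] [1.8, 1.8] [ 0.47953409 -0.09001114  0.06      ]
aTL [0.50559639 0.36610036 0.00310536] [2.3, 2.3] [0.50336216 0.3663801  0.004     ]
aTR [0.48806087 0.24940378 0.0021982 ] [0.4, 0.4] [0.48842552 0.24900404 0.004     ]
aBR [0.38784778 0.26259012 0.00428087] [5.3, 5.3] [0.39303865 0.26169077 0.004     ]
stripeL [0.47801286 0.36950543 0.00453277] [2.1, 2.1] [0.47596949 0.37009674 0.004     ]
stripeR [0.46255642 0.25523953 0.00182033] [0.8, 0.8] [0.46179495 0.25502032 0.004     ]
```

```bash
cat > mv.py <<'E'
# python3 mv.py x y z yaw : print shift(cm)/rotvec for target tool-down
import sys,numpy as np
from scipy.spatial.transform import Rotation as Ro
from plant import arm
def delta(p,yaw):
    s=arm.state();R=Ro.from_euler('xyz',s['eef_rot'])
    T=Ro.from_euler('xyz',[np.pi,0,yaw])
    d=R.inv().apply(np.array(p)-s['tcp_pos'])*100
    return np.round(d,2).tolist(),np.round((R.inv()*T).as_rotvec(),4).tolist()
if __name__=='__main__':
    a=list(map(float,sys.argv[1:]));print(*delta(a[:3],a[3]))
E
python3 - <<'E'
from geo import *
from mv import delta
d=np.load('pics/a_wrist.npz');R=cv2.Rodrigues(d['rvec'])[0]
from scipy.spatial.transform import Rotation as Ro
T=Ro.from_euler('xyz',[-3.1415,.0015,1.2]).as_matrix();p=np.array([.2173,.559,.2218])
c=-R.T@d['tvec'].ravel();print('cam in tool',T.T@(c-p),'axes in tool\n',T.T@R.T, d['mtx'])
print(delta([.41,.32,.2],-.149))
E
```

```text
cam in tool [ 0.00034137 -0.07849773 -0.16166964] axes in tool
 [[ 9.99999730e-01 -1.66273952e-04 -7.15533709e-04]
 [ 3.64632436e-04  9.57932641e-01  2.86992897e-01]
 [ 6.37713652e-04 -2.86993080e-01  9.57932443e-01]] [[283.92406237   0.         324.86736119]
 [  0.         283.92406237 200.8091946 ]
 [  0.           0.           1.        ]]
([-15.29, 26.62, 2.2], [0.0009, 0.0013, 1.349])
```

```bash
python3 mv.py .44 .25 .2 -.149
```

```text
[-20.73, 31.95, 2.21] [0.0009, 0.0013, 1.349]
```

Request:
servo_tool([
  [[-2.6,4,0.3],[0,0,0.17]],
  [[-5.2,8,0.6],[0,0,0.34]],
  [[-7.8,12,0.8],[0,0,0.5]],
  [[-10.4,16,1.1],[0,0,0.67]],
  [[-13,20,1.4],[0,0,0.84]],
], gripper=0)

```text
t: 0.78
tcp_pos: [0.3572, 0.364, 0.2075]
eef_rot: [3.14, 0.001, 0.355]
ft_force: [0.5, 0.4, 0.0]
finger_gap: 0.0878
```

```bash
python3 mv.py .44 .25 .2 -.149
```

```text
[3.81, 13.56, 0.77] [0.0015, 0.001, 0.5036]
```

Request:
servo_tool([
  [[1.3,4.5,0.3],[0,0,0.17]],
  [[2.6,9,0.5],[0,0,0.34]],
  [[3.8,13.6,0.8],[0,0,0.504]],
  [[3.8,13.6,0.8],[0,0,0.504]],
])

```text
t: 1.27
tcp_pos: [0.4412, 0.2471, 0.1989]
eef_rot: [3.139, 0.001, -0.155]
ft_force: [-0.5, -0.3, -0.9]
finger_gap: 0.088
```

```bash
python3 look.py c wrist
```

```text
{'t': 1.325, 'joint_positions': [0.4471, -0.1642, 1.5213, -0.0009, 1.7869, 0.5982], 'joint_velocities': [0.0463, -0.0052, -0.0064, 0.0109, 0.0032, -0.0073], 'tau': [-1.3547, -33.4561, -40.671, -0.1652, -0.0582, 0.1173], 'tcp_pos': [0.4404, 0.2486, 0.1992], 'eef_rot': [3.1396, 0.0015, -0.1512], 'ft_force': [0.2976, 0.1023, 0.3408], 'wrist_torque': [-0.0882, 0.0422, -0.0797], 'finger_gap': 0.08756138650557556}
```

View pics/c_wrist.png

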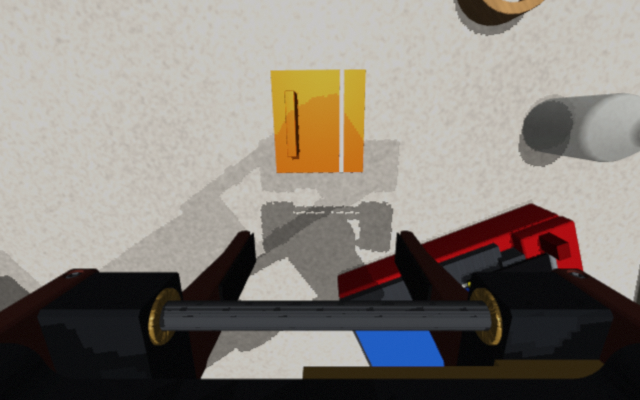

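The plate is unobstructed here, with corners near (271,70), (366,70), (364,172) and (277,172). I'll fit it, then move above the rib and lower.

```bash
cat > fit.py <<'E'
import sys
from geo import *
def quad(tag,z=.004):
    im=cv2.imread(f'pics/{tag}_wrist.png');d=np.load(f'pics/{tag}_wrist.npz')
    h=cv2.cvtColor(im,cv2.COLOR_BGR2HSV)
    m=cv2.inRange(h,(8,130,80),(32,255,255));m=cv2.morphologyEx(m,cv2.MORPH_CLOSE,np.ones((9,9)))
    c=max([q for q in cv2.findContours(m,0,2)[0] if q[:,0,1].mean()<300],key=cv2.contourArea)
    q=cv2.approxPolyDP(c,0.04*cv2.arcLength(c,True),True).reshape(-1,2)
    print(q.tolist()); P=np.array([plane(d,p,z)[:2] for p in c.reshape(-1,2)])
    r=cv2.minAreaRect((P*1000).astype(np.float32));print(r)
    W=np.array([plane(d,p,z) for p in q]);print(np.round(W,4))
    return r
quad(sys.argv[1])
E
python3 fit.py c; python3 - <<'E'
from geo import *
d=np.load('pics/c_wrist.npz')
for p in[(286,91),(296,91),(288,158),(297,158)]:print(plane(d,p,.04))
E
```

```text
[[271, 71], [277, 172], [362, 171], [365, 71]]
((444.6018371582031, 316.8135681152344), (119.28397369384766, 109.36968231201172), 81.54254913330078)
[[0.3998 0.383  0.004 ]
 [0.3827 0.2662 0.004 ]
 [0.4898 0.2508 0.004 ]
 [0.5069 0.3663 0.004 ]]
[0.41689631 0.35577539 0.04      ]
[0.42732992 0.35414223 0.04      ]
[0.40542604 0.2860142  0.04      ]
[0.41545792 0.2844453  0.04      ]
```

```bash
python3 mv.py .4157 .3207 .11 -.148
```

```text
[-3.52, -6.78, 8.91] [0.002, 0.0015, -0.0032]
```

Request:
servo_tool([
  [[-1.8,-3.4,4.5],[0.002,0.0015,-0.003]],
  [[-3.5,-6.8,8.9],[0.002,0.0015,-0.003]],
  [[-3.5,-6.8,8.9],[0.002,0.0015,-0.003]],
  [[-3.5,-6.8,8.9],[0.002,0.0015,-0.003]],
])

```text
t: 1.82
tcp_pos: [0.4158, 0.3215, 0.1112]
eef_rot: [-3.141, -0.001, -0.146]
ft_force: [-0.0, -0.5, 0.7]
finger_gap: 0.0876
```

```bash
python3 look.py d wrist
```

```text
{'t': 1.875, 'joint_positions': [0.5927, -0.1047, 1.621, -0.0004, 1.6226, 0.7397], 'joint_velocities': [-0.0152, -0.0101, -0.009, 0.0003, -0.0042, 0.0014], 'tau': [0.5631, -34.7767, -39.346, 0.1046, -0.0213, -0.0082], 'tcp_pos': [0.4165, 0.3213, 0.1121], 'eef_rot': [-3.1401, -0.0022, -0.147], 'ft_force': [-0.9947, 0.0553, 0.6404], 'wrist_torque': [-0.1088, 0.0369, -0.0085], 'finger_gap': 0.08832801003687853}
```

View pics/d_wrist.png

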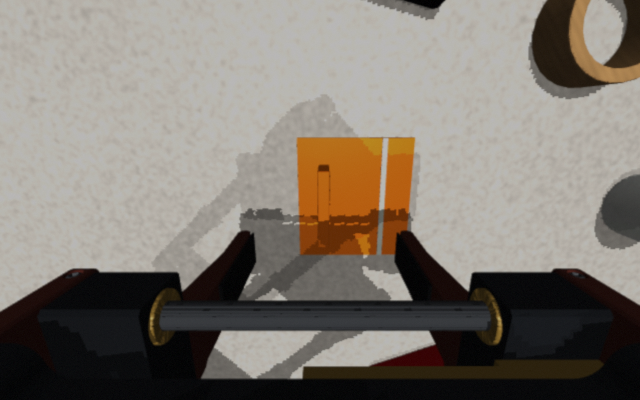

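```bash
python3 fit.py d; python3 - <<'E'
from geo import *
c=np.load('pics/c_wrist.npz');d=np.load('pics/d_wrist.npz')
for a,b in[((271,70),(298,137)),((366,70),(414,137)),((364,172),(412,255)),((277,172),(300,255))]:print(tri([c,d],[a,b]))
im=cv2.imread('pics/d_wrist.png');cv2.imwrite('pics/d_z.png',cv2.resize(im[125:265,280:430],None,fx=4,fy=4,interpolation=2))
im=cv2.imread('pics/c_wrist.png');cv2.imwrite('pics/c_z.png',cv2.resize(im[60:180,260:380],None,fx=4,fy=4,interpolation=2))
E
```

```text
[[297, 138], [300, 253], [394, 253], [414, 138]]
((444.4738464355469, 316.99969482421875), (119.04953002929688, 109.86653900146484), 81.61679077148438)
[[0.3993 0.3838 0.004 ]
 [0.382  0.2673 0.004 ]
 [0.4793 0.2529 0.004 ]
 [0.5067 0.368  0.004 ]]
(array([0.39996695, 0.38442143, 0.00199987]), [0.2, 0.2])
(array([ 0.50928135,  0.36802386, -0.00414754]), [0.1, 0.1])
(array([0.49329018, 0.25205294, 0.01322511]), [2.3, 2.3])
(array([0.38273752, 0.26670111, 0.00718299]), [0.6, 0.6])
```

View pics/d_z.png

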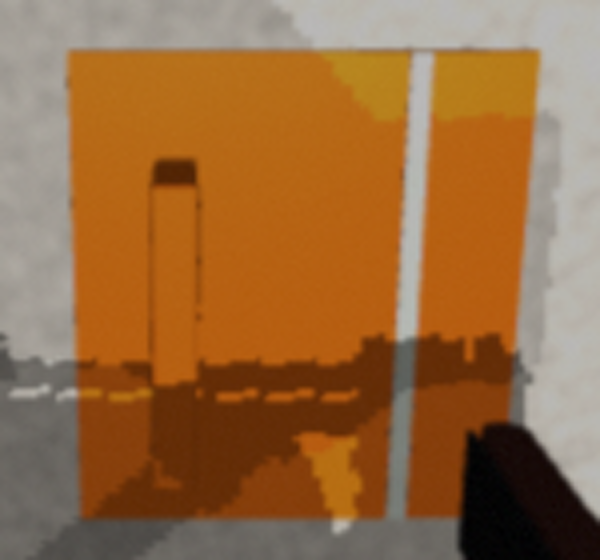

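View pics/c_z.png

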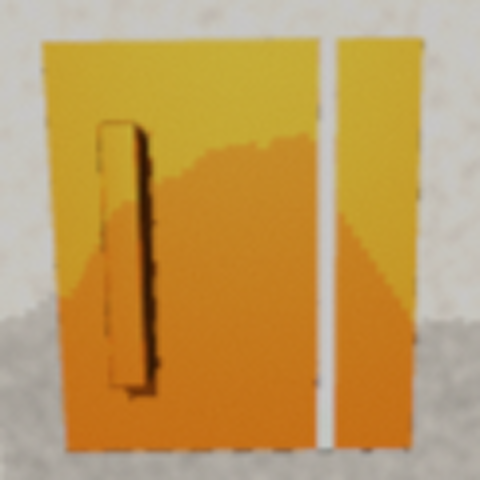

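```bash
python3 - <<'E'
from geo import *
c=np.load('pics/c_wrist.npz');d=np.load('pics/d_wrist.npz')
C=lambda u,v:((u+.5)/4-.5+260,(v+.5)/4-.5+60)
D=lambda u,v:((u+.5)/4-.5+280,(v+.5)/4-.5+125)
L=[]
for a,b in[((98,122),(152,186)),((134,122),(198,186)),((110,386),(153,488)),((146,386),(198,488))]:
  x=tri([c,d],[C(*a),D(*b)]);print(x,plane(d,D(*b),.04));L.append(plane(d,D(*b),.04))
print(np.mean(L,0))
E
python3 mv.py .4155 .3205 .009 -.147
```

```text
(array([0.41525123, 0.35691925, 0.04034358]), [0.1, 0.1]) [0.41533355 0.35688276 0.04      ]
(array([0.42464892, 0.35548204, 0.04018815]), [0.1, 0.1]) [0.42478633 0.35548807 0.04      ]
(array([0.40475   , 0.28807735, 0.03841266]), [0.1, 0.1]) [0.40503646 0.28886304 0.04      ]
(array([0.41480928, 0.28648978, 0.0382321 ]), [0.2, 0.2]) [0.41505573 0.2873803  0.04      ]
[0.41505302 0.32215354 0.04      ]
[-0.11, 0.11, 10.31] [-0.0015, -0.0022, -0.0]
```

Request:
servo_tool([
  [[-0.15,0.0,4.0],[-0.0015,-0.002,0]],
  [[-0.15,0.0,8.0],[-0.0015,-0.002,0]],
  [[-0.15,0.0,10.3],[-0.0015,-0.002,0]],
  [[-0.15,0.0,10.4],[-0.0015,-0.002,0]],
  [[-0.15,0.0,10.4],[-0.0015,-0.002,0]],
])

```text
t: 2.5
tcp_pos: [0.4166, 0.3221, 0.0105]
eef_rot: [-3.139, -0.003, -0.148]
ft_force: [0.7, -0.0, -0.3]
finger_gap: 0.0881
```

```bash
python3 mv.py .415 .3215 .007 -.147;python3 look.py e wrist
```

```text
[-0.15, 0.08, 0.35] [-0.0023, -0.0028, -0.0006]
{'t': 2.55, 'joint_positions': [0.5938, -0.0448, 1.7474, -0.0001, 1.435, 0.7412], 'joint_velocities': [0.0055, -0.0003, 0.0003, 0.0, -0.0042, 0.0003], 'tau': [-0.0503, -36.3767, -38.292, 0.0577, -0.026, -0.004], 'tcp_pos': [0.4167, 0.3223, 0.0106], 'eef_rot': [-3.1389, -0.0031, -0.1475], 'ft_force': [-0.5678, 0.8366, 0.7308], 'wrist_torque': [-0.0126, 0.0416, -0.0236], 'finger_gap': 0.08778431813160371}
```

View pics/e_wrist.png

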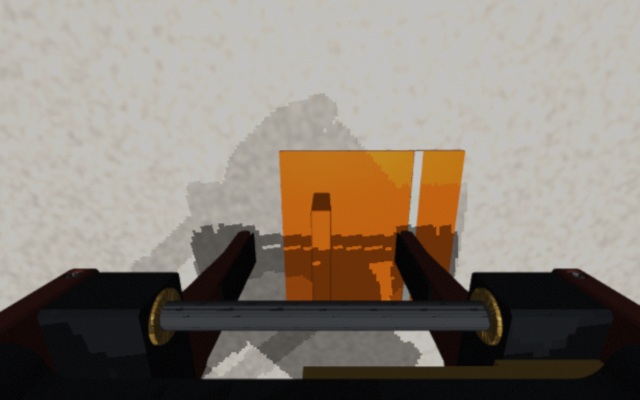

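The fingers straddle the rib, which sits at column 321. I'll go down the last few mm and close.

Request:
servo_tool([
  [[-0.15,0.0,0.35],[-0.002,-0.002,0]],
  [[-0.15,0.0,0.35],[-0.002,-0.002,0]],
])

```text
t: 2.8
tcp_pos: [0.4156, 0.3228, 0.008]
eef_rot: [-3.14, -0.002, -0.147]
ft_force: [-0.8, -0.3, 0.1]
finger_gap: 0.088
```

Request:
servo_tool([
  [[0,0,0],[0,0,0]],
  [[0,0,0],[0,0,0]],
  [[0,0,0],[0,0,0]],
  [[0,0,0],[0,0,0]],
  [[0,0,0],[0,0,0]],
], gripper=255)

```text
t: 3.42
tcp_pos: [0.4156, 0.3228, 0.0079]
eef_rot: [-3.14, -0.002, -0.147]
ft_force: [-0.3, -0.1, 0.2]
finger_gap: 0.0413
```

```bash
python3 look.py f wrist
```

```text
{'t': 3.475, 'joint_positions': [0.5959, -0.0426, 1.7502, -0.0003, 1.4314, 0.7433], 'joint_velocities': [-0.0003, -0.0006, 0.0008, -0.0001, 0.0006, 0.0001], 'tau': [0.0018, -37.0635, -38.9114, 0.0621, -0.0506, 0.0002], 'tcp_pos': [0.4156, 0.3228, 0.008], 'eef_rot': [-3.14, -0.0021, -0.1474], 'ft_force': [0.4292, 0.5368, 0.0476], 'wrist_torque': [-0.0718, 0.0133, 0.0405], 'finger_gap': 0.037507399541782845}
```

View pics/f_wrist.png

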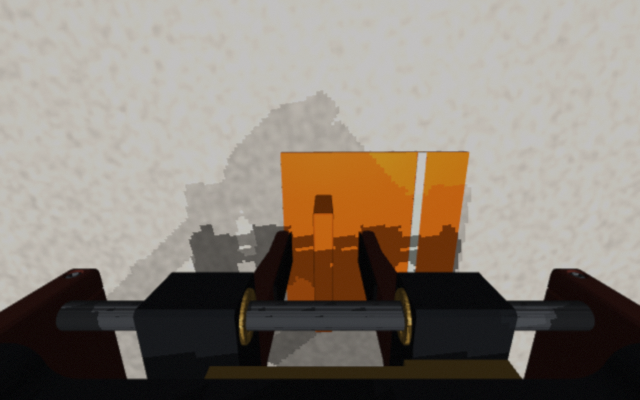

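Still closing, gap 37 mm with the rib centred at column 324, so I'll give it more time.

Request:
servo_tool([
  [[0,0,0],[0,0,0]],
  [[0,0,0],[0,0,0]],
  [[0,0,0],[0,0,0]],
  [[0,0,0],[0,0,0]],
  [[0,0,0],[0,0,0]],
])

```text
t: 4.1
tcp_pos: [0.4155, 0.3228, 0.008]
eef_rot: [-3.14, -0.002, -0.147]
ft_force: [0.1, -0.1, 0.0]
finger_gap: 0.0097
```

```bash
python3 mv.py .43 .30 .13 -.147; python3 - <<'E'
from plant import arm
s=arm.state();print(s['finger_gap'],s['ft_force'],s['tcp_pos'])
E
```

```text
[1.79, 2.02, -12.2] [-0.0016, -0.0019, -0.0004]
0.009678259317839527 [ 0.11493423 -0.1431474   0.02091764] [0.41554203 0.32280175 0.00795281]
```

Request:
servo_tool([
  [[0,0,-1.5],[0,0,0]],
  [[0,0,-5],[0,0,0]],
  [[0,0,-10],[0,0,0]],
  [[0,0,-13],[0,0,0]],
  [[0,0,-13],[0,0,0]],
])

```text
t: 4.72
tcp_pos: [0.4166, 0.3235, 0.1419]
eef_rot: [-3.136, -0.007, -0.147]
ft_force: [-0.4, -1.3, -1.4]
finger_gap: 0.01
```

```bash
python3 mv.py .5035 .0006 .14 .243;python3 look.py g wrist
```

```text
[13.33, 30.67, 0.09] [-0.0046, -0.008, -0.3904]
{'t': 4.775, 'joint_positions': [0.5959, -0.1128, 1.5806, -0.0002, 1.6687, 0.7433], 'joint_velocities': [-0.0005, 0.0276, 0.0559, -0.0005, -0.0067, -0.0007], 'tau': [0.0189, -38.4879, -43.6933, 0.0476, -0.0024, 0.0005], 'tcp_pos': [0.4157, 0.3229, 0.1391], 'eef_rot': [-3.1384, -0.0038, -0.1474], 'ft_force': [-0.5731, 0.6164, -1.5564], 'wrist_torque': [-0.0652, 0.0576, -0.0417], 'finger_gap': 0.009973988306678757}
```

View pics/g_wrist.png

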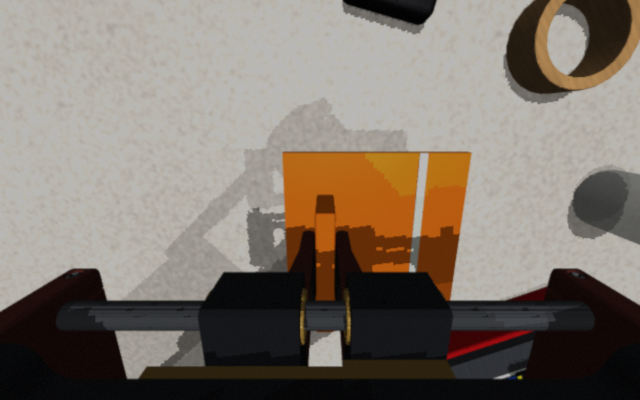

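Plate held, far corner at (470,152) as before the lift, so no slip. Now I'll carry it to the front of the flap.

Request:
servo_tool([
  [[1.5,3.5,0],[0,0,-0.04]],
  [[3.8,8.8,0],[0,0,-0.11]],
  [[6.1,14.1,0],[0,0,-0.18]],
  [[8.4,19.4,0],[0,0,-0.25]],
  [[10.5,24,0],[0,0,-0.31]],
])

```text
t: 5.4
tcp_pos: [0.4835, 0.068, 0.1362]
eef_rot: [-3.139, -0.001, 0.164]
ft_force: [1.0, -0.0, -1.5]
finger_gap: 0.01
```

```bash
python3 mv.py .5035 .0006 .14 .243
```

```text
[0.87, 6.98, -0.39] [-0.0021, -0.0012, -0.0788]
```

Request:
servo_tool([
  [[0.5,4,-0.3],[0,0,-0.05]],
  [[0.9,7,-0.4],[-0.002,-0.001,-0.079]],
  [[0.9,7,-0.4],[-0.002,-0.001,-0.079]],
  [[0.9,7,-0.4],[-0.002,-0.001,-0.079]],
])

```text
t: 5.9
tcp_pos: [0.5031, 0.001, 0.1385]
eef_rot: [-3.14, 0.002, 0.243]
ft_force: [0.3, 0.4, -1.7]
finger_gap: 0.01
```

```bash
python3 look.py h wrist side top; python3 - <<'E'
import cv2
im=cv2.imread('pics/h_side.png');cv2.imwrite('pics/h_sz.png',cv2.resize(im[130:260,230:400],None,fx=4.5,fy=4.5,interpolation=2))
im=cv2.imread('pics/h_top.png');cv2.imwrite('pics/h_tz.png',cv2.resize(im[140:260,245:385],None,fx=5,fy=5,interpolation=2))
E
```

```text
{'t': 6.05, 'joint_positions': [-0.0649, -0.1705, 1.6322, 0.0004, 1.6805, -0.3093], 'joint_velocities': [-0.0009, -0.0052, -0.0088, -0.0017, -0.0007, -0.0024], 'tau': [-0.2549, -33.6922, -41.2263, 0.0589, 0.0141, 0.0098], 'tcp_pos': [0.5035, 0.0015, 0.1396], 'eef_rot': [-3.1411, 0.0004, 0.2445], 'ft_force': [-0.4146, -0.1691, -1.0396], 'wrist_torque': [-0.0487, 0.0354, -0.0422], 'finger_gap': 0.010016033442508959}
```

View pics/h_wrist.png

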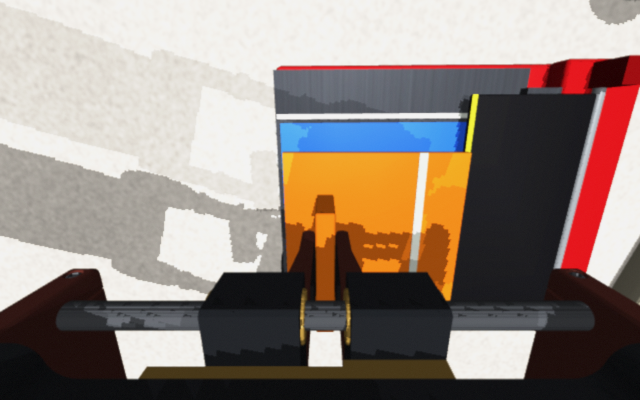

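View pics/h_sz.png

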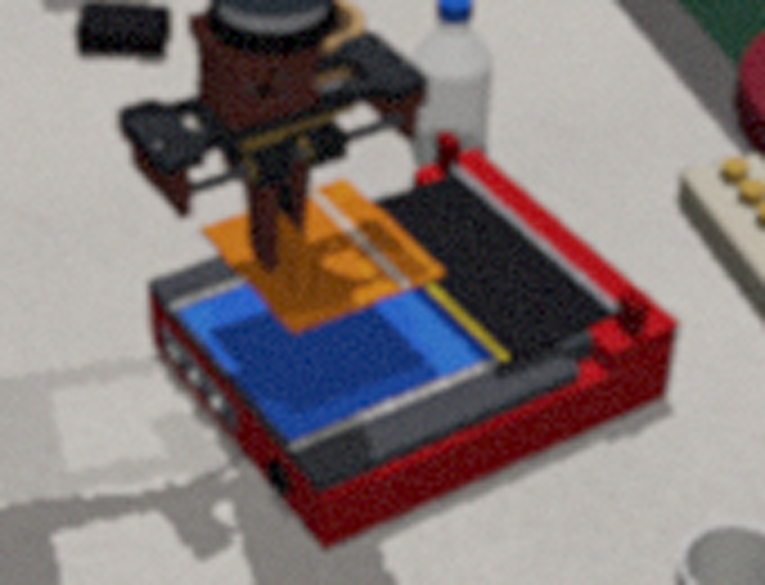

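View pics/h_tz.png

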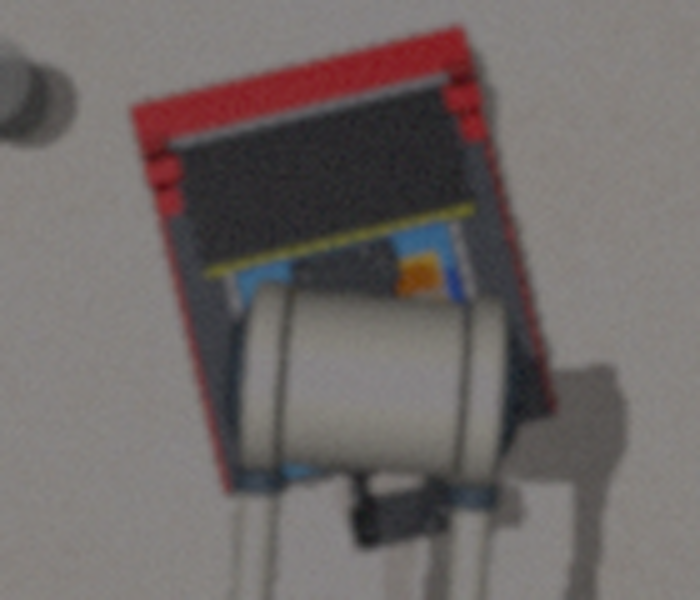

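```bash
python3 - <<'E'
import cv2
im=cv2.imread('pics/h_wrist.png');cv2.imwrite('pics/h_wz.png',cv2.resize(im[60:170,270:490],None,fx=3.6,fy=3.6,interpolation=2))
E
```

```text
(no output)
```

View pics/h_wz.png

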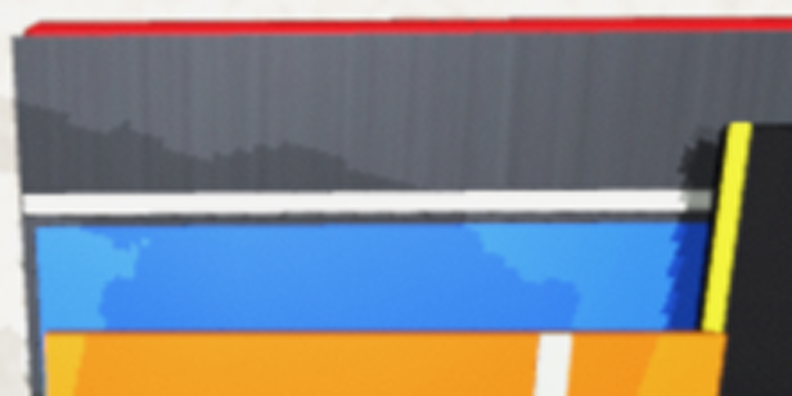

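```bash
python3 - <<'E'
from geo import *
d=np.load('pics/h_wrist.npz')
D=lambda p:((p[0]+.5)/3.6-.5+270,(p[1]+.5)/3.6-.5+60)
a,b=plane(d,D((24,203.5)),.06),plane(d,D((690,200)),.06)
print('line',a,b,'yaw',np.arctan2(b[1]-a[1],b[0]-a[0]))
for z in(.066,.071,.076):
  e,f=plane(d,D((731,122)),z),plane(d,D((702,330)),z);v=e-f
  print(z,e,f,'yaw',np.arctan2(-v[0],v[1]))
for z in (.131,.1345):
 p,q=plane(d,D((45,332)),z),plane(d,D((725,332)),z);print('plate side edge',p,q,np.arctan2(q[1]-p[1],q[0]-p[0]),np.linalg.norm(p-q))
yaw=.246;c,s=np.cos(yaw),np.sin(yaw);X=np.array([c,s]);Y=np.array([-s,c])
yb=((a+b)[:2]/2)@Y-.08; e=plane(d,D((731,122)),.071);f=plane(d,D((702,330)),.071)
xb=((e+f)[:2]/2)@X; print('bed',xb*X+yb*Y,'flap end y',e[:2]@Y-yb, 'front', a[:2]@X-xb)
rs=np.array([.5035,.0013]);print('tcp in bed',rs@X-xb,rs@Y-yb)
E
```

```text
line [0.44609814 0.06793392 0.06      ] [0.59147157 0.10466226 0.06      ] yaw 0.2474695640776749
0.066 [0.59136597 0.12114824 0.066     ] [0.60201311 0.07810798 0.066     ] yaw 0.24250771537776075
0.071 [0.58909327 0.12021729 0.071     ] [0.59951332 0.07809503 0.071     ] yaw 0.24250771537776222
0.076 [0.58682058 0.11928634 0.076     ] [0.59701353 0.07808208 0.076     ] yaw 0.24250771537776106
plate side edge [0.46478952 0.05167963 0.131     ] [0.57330451 0.07854161 0.131     ] 0.24266359843648003 0.1117902880190647
plate side edge [0.46520313 0.05221305 0.1345    ] [0.57147639 0.07852011 0.1345    ] 0.24266359843647994 0.1094808999273791
bed [0.61234379 0.02730616] flap end y 0.09577608102740887 front -0.1513467673377446
tcp in bed -0.11190015071838116 0.0012830996902883085
```

The plate is centred: its left side is at +60 mm in bed y, its far edge 27 mm short of the flap, and it is parallel to the viewer. I'll descend to just above the window.

Request:
servo_tool([
  [[0,0.1,2.5],[0,0,-0.001]],
  [[0,0.1,5],[0,0,-0.001]],
  [[0,0.1,6.4],[0,0,-0.001]],
  [[0,0.1,6.4],[0,0,-0.001]],
  [[0,0.1,6.4],[0,0,-0.001]],
])

```text
t: 6.68
tcp_pos: [0.5042, 0.0007, 0.0767]
eef_rot: [-3.142, -0.001, 0.246]
ft_force: [-0.2, 0.4, -0.8]
finger_gap: 0.01
```

```bash
python3 look.py i wrist side; python3 mv.py .5035 .0007 .0705 .245; python3 - <<'E'
import cv2
im=cv2.imread('pics/i_side.png');cv2.imwrite('pics/i_sz.png',cv2.resize(im[130:260,230:400],None,fx=4.5,fy=4.5,interpolation=2))
E
```

```text
{'t': 6.775, 'joint_positions': [-0.0666, -0.1492, 1.7245, 0.0004, 1.5648, -0.3122], 'joint_velocities': [-0.0018, -0.0016, 0.0041, -0.0008, -0.001, -0.0002], 'tau': [0.0534, -34.0393, -40.5526, 0.0763, 0.0184, 0.0008], 'tcp_pos': [0.5044, 0.0006, 0.0769], 'eef_rot': [3.1415, -0.0016, 0.2456], 'ft_force': [-0.7864, -0.0319, -1.3434], 'wrist_torque': [-0.1248, 0.076, 0.0442], 'finger_gap': 0.009916825784558164}
[-0.08, -0.03, 0.64] [0.0001, -0.0016, 0.0006]
```

View pics/i_wrist.png

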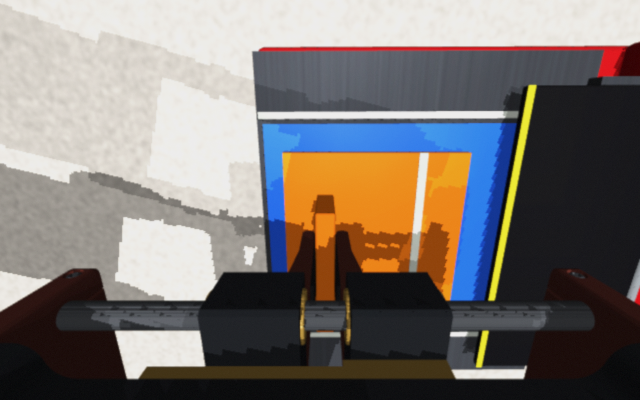

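View pics/i_sz.png

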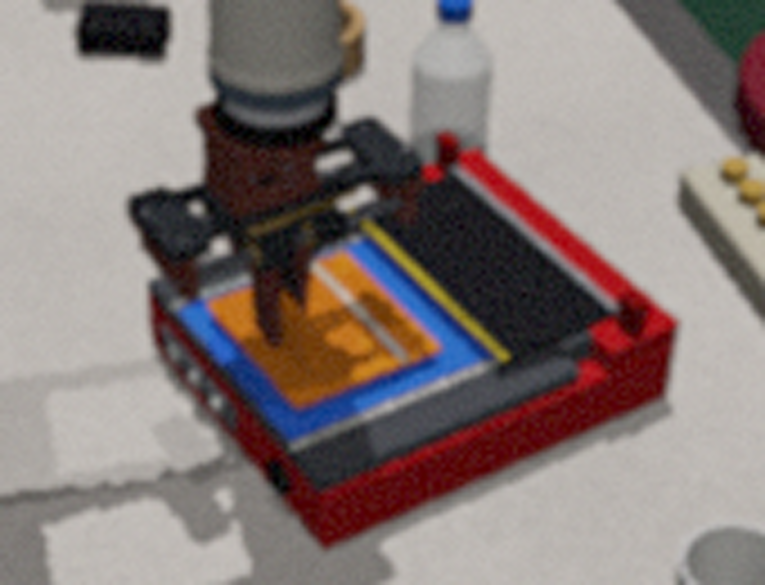

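Request:
servo_tool([
  [[-0.05,0,0.6],[0,-0.002,0]],
  [[-0.05,0,0.6],[0,-0.002,0]],
  [[-0.05,0,0.6],[0,-0.002,0]],
])

```text
t: 7.15
tcp_pos: [0.5039, 0.0004, 0.0709]
eef_rot: [3.142, 0.001, 0.246]
ft_force: [-0.3, -0.4, -0.8]
finger_gap: 0.01
```

```bash
cat > bed.py <<'E'
import numpy as np
from plant import arm
from scipy.spatial.transform import Rotation as Ro
s=arm.state();yaw=.245;c,n=np.cos(yaw),np.sin(yaw);X=np.array([c,n]);Y=np.array([-n,c]);B=np.array([.6123,.0273])
d=np.array(s['tcp_pos'][:2])-B;print('t',s['t'],'bed xy mm',1e3*d@X,1e3*d@Y,'z',s['tcp_pos'][2],'rot',np.round(s['eef_rot'],4),'F',np.round(s['ft_force'],2),'M',np.round(s['wrist_torque'],2),'gap',s['finger_gap'])
print('far edge x',1e3*d@X+85)
E
python3 bed.py
```

```text
t 7.15 bed xy mm -111.70697810188011 0.2162965632362445 z 0.07086776540567806 rot [3.1415e+00 5.0000e-04 2.4550e-01] F [-0.27 -0.41 -0.76] M [-0.02  0.01  0.03] gap 0.009953311827656682
far edge x -26.70697810188011
```

Request:
servo_tool([
  [[0.8,0,0],[0,0,0]],
  [[1.6,0,0],[0,0,0]],
  [[2.4,0,0],[0,0,0]],
  [[3.2,0,0],[0,0,0]],
  [[3.2,0,0],[0,0,0]],
])

```text
t: 7.78
tcp_pos: [0.5353, 0.0084, 0.0707]
eef_rot: [-3.142, 0.001, 0.246]
ft_force: [0.0, -0.5, -1.5]
finger_gap: 0.0095
```

```bash
python3 look.py j wrist side >/dev/null; python3 bed.py; python3 - <<'E'
import cv2
im=cv2.imread('pics/j_side.png');cv2.imwrite('pics/j_sz.png',cv2.resize(im[130:260,230:400],None,fx=4.5,fy=4.5,interpolation=2))
E
```

```text
t 7.875 bed xy mm -79.77446661985019 0.276576705778323 z 0.07069637968418216 rot [-3.1416e+00  1.0000e-03  2.4570e-01] F [-0.29 -0.23 -1.53] M [-0.09  0.11 -0.01] gap 0.009765710296197435
far edge x 5.2255333801498125
```

View pics/j_wrist.png

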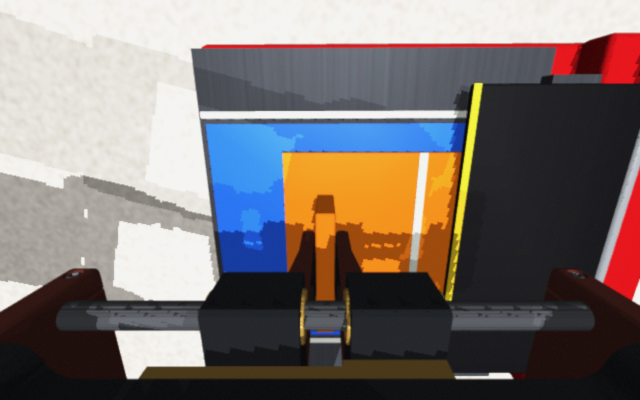

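View pics/j_sz.png

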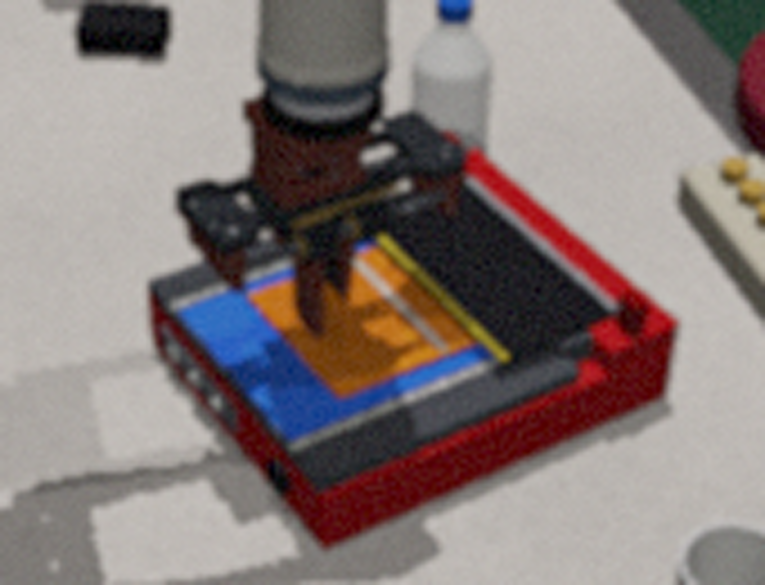

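The far edge is now 5 mm under the flap. The flap still rests, with its line unchanged at (383,238)–(508,357), and forces are near zero. Another 33 mm to go.

Request:
servo_tool([
  [[0.8,0,0],[0,0,0]],
  [[1.6,0,0],[0,0,0]],
  [[2.4,0,0],[0,0,0]],
  [[3.3,0.03,0],[0,0,0]],
  [[3.3,0.03,0],[0,0,0]],
])

```text
t: 8.5
tcp_pos: [0.5674, 0.0161, 0.0705]
eef_rot: [-3.141, 0.001, 0.246]
ft_force: [0.4, 0.8, -0.6]
finger_gap: 0.0101
```

```bash
python3 look.py k wrist side >/dev/null; python3 bed.py; python3 - <<'E'
import cv2
im=cv2.imread('pics/k_side.png');cv2.imwrite('pics/k_sz.png',cv2.resize(im[130:260,230:400],None,fx=4.5,fy=4.5,interpolation=2))
E
```

```text
t 8.6 bed xy mm -46.80028941263709 0.018514040914143725 z 0.07050054575789637 rot [-3.1415e+00  1.5000e-03  2.4570e-01] F [0.46 0.3  0.09] M [-0.05  0.07  0.01] gap 0.00998559963549103
far edge x 38.19971058736291
```

View pics/k_wrist.png

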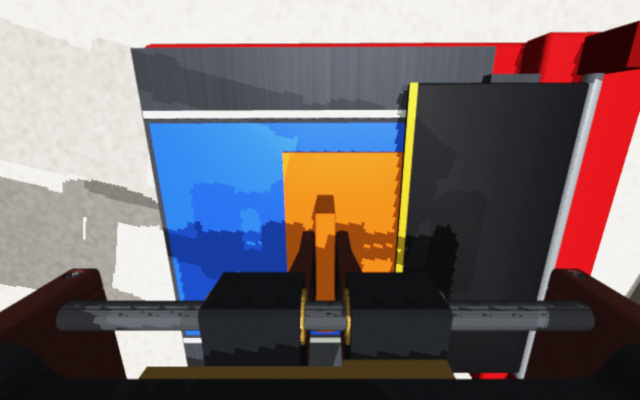

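View pics/k_sz.png

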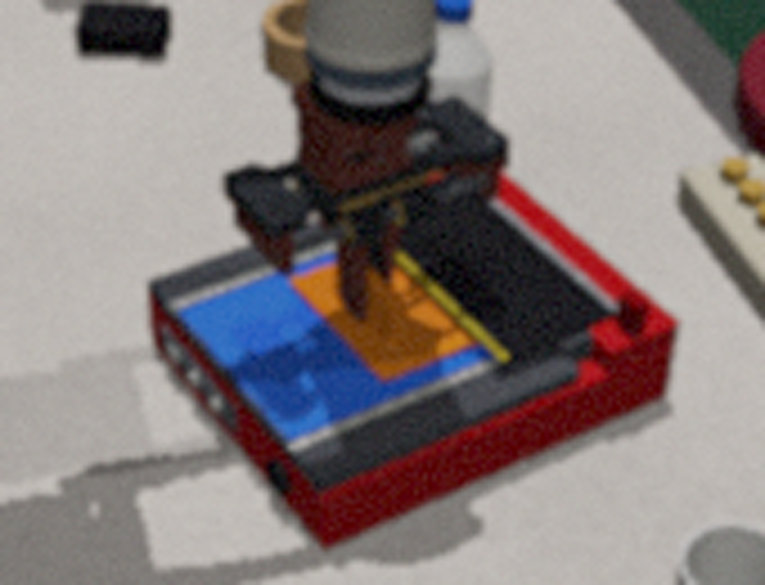

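The stripe is hidden, the far edge is 38 mm in and the flap is at rest. Now I'll lower the plate to contact and press.

Request:
servo_tool([
  [[0,0,0.1],[0,0,0]],
  [[0,0,0.2],[0,0,0]],
  [[0,0,0.2],[0,0,0]],
])

```text
t: 8.98
tcp_pos: [0.5667, 0.0159, 0.0684]
eef_rot: [-3.141, 0.002, 0.246]
ft_force: [0.1, -0.2, -1.4]
finger_gap: 0.0101
```

```bash
python3 bed.py
```

```text
t 8.975 bed xy mm -46.98643241971304 0.04030181841105062 z 0.06837432257008061 rot [-3.1414e+00  1.7000e-03  2.4570e-01] F [ 0.12 -0.17 -1.43] M [-0.09  0.03 -0.03] gap 0.010071499033615238
far edge x 38.01356758028696
```

Request:
servo_tool([
  [[0,0,0.05],[0,-0.0015,0]],
  [[0,0,0.1],[0,-0.0015,0]],
  [[0,0,0.1],[0,-0.0015,0]],
])

```text
t: 9.35
tcp_pos: [0.5669, 0.0158, 0.068]
eef_rot: [3.141, 0.003, 0.246]
ft_force: [-3.2, -0.3, 3.1]
finger_gap: 0.0094
```

```bash
python3 bed.py
```

```text
t 9.35 bed xy mm -46.84724949591919 -0.09778850302937742 z 0.06803820222823434 rot [3.1415e+00 2.6000e-03 2.4560e-01] F [-3.18 -0.29  3.13] M [0.02 0.2  0.12] gap 0.009409161823370753
far edge x 38.15275050408081
```

Contact. My pitch correction had the wrong sign, so I'll reverse it and press a little more.

Request:
servo_tool([
  [[0,0,0.1],[0,0.003,0]],
  [[0,0,0.15],[0,0.003,0]],
  [[0,0,0.15],[0,0.003,0]],
])

```text
t: 9.72
tcp_pos: [0.567, 0.0158, 0.0679]
eef_rot: [3.141, -0.001, 0.246]
ft_force: [-2.8, -0.2, 7.0]
finger_gap: 0.0097
```

```bash
python3 bed.py
```

```text
t 9.725 bed xy mm -46.70788430497196 -0.13360105320182605 z 0.06793104592475122 rot [ 3.1412e+00 -1.4000e-03  2.4570e-01] F [-2.81 -0.25  7.01] M [0.05 0.89 0.07] gap 0.009678345907101382
far edge x 38.29211569502804
```

Request:
servo_tool([
  [[-0.03,0,0.2],[0,-0.001,0]],
  [[-0.03,0,0.2],[0,-0.001,0]],
  [[-0.03,0,0.2],[0,-0.001,0]],
  [[-0.03,0,0.2],[0,-0.001,0]],
])

```text
t: 10.22
tcp_pos: [0.567, 0.0158, 0.0679]
eef_rot: [3.141, -0.002, 0.246]
ft_force: [-4.1, -1.3, 9.8]
finger_gap: 0.0098
```

```bash
python3 bed.py
```

```text
t 10.225 bed xy mm -46.69059305620351 -0.15775081384104814 z 0.06794291027137782 rot [ 3.1409e+00 -2.0000e-03  2.4580e-01] F [-4.07 -1.35  9.8 ] M [0.07 1.06 0.07] gap 0.009794648716592785
far edge x 38.30940694379649
```

Request:
servo_tool([
  [[-0.08,0,0.2],[0,-0.003,0]],
  [[-0.08,0,0.2],[0,-0.003,0]],
  [[-0.08,0,0.2],[0,-0.003,0]],
  [[-0.08,0,0.2],[0,-0.003,0]],
])

```text
t: 10.72
tcp_pos: [0.567, 0.0158, 0.0679]
eef_rot: [3.141, -0.002, 0.246]
ft_force: [-2.6, -0.1, 8.8]
finger_gap: 0.0098
```

```bash
python3 bed.py
```

```text
t 10.725 bed xy mm -46.70031061075925 -0.15539999641167512 z 0.06793251582955245 rot [ 3.1407e+00 -1.6000e-03  2.4590e-01] F [-2.6  -0.13  8.83] M [0.26 0.74 0.09] gap 0.009772495509443096
far edge x 38.29968938924075
```

Request:
servo_tool([
  [[-0.13,0,0.22],[0,-0.006,0]],
  [[-0.13,0,0.22],[0,-0.006,0]],
  [[-0.13,0,0.22],[0,-0.006,0]],
  [[-0.13,0,0.22],[0,-0.006,0]],
])

```text
t: 11.22
tcp_pos: [0.567, 0.0158, 0.0679]
eef_rot: [3.14, 0.0, 0.246]
ft_force: [-0.5, -0.3, 8.1]
finger_gap: 0.0096
```

```bash
python3 bed.py;python3 look.py l wrist side >/dev/null; python3 bed.py; python3 - <<'E'
import cv2
im=cv2.imread('pics/l_side.png');cv2.imwrite('pics/l_sz.png',cv2.resize(im[130:260,230:400],None,fx=4.5,fy=4.5,interpolation=2))
E
```

```text
t 11.225 bed xy mm -46.75920156858564 -0.1551586498789055 z 0.06791265200148366 rot [3.1404e+00 4.0000e-04 2.4610e-01] F [-0.48 -0.26  8.11] M [0.42 0.19 0.09] gap 0.009643637216985145
far edge x 38.24079843141436
t 11.325 bed xy mm -46.72973781169236 -0.183757365773855 z 0.06793404780015405 rot [3.1403e+00 3.0000e-04 2.4610e-01] F [-1.26  0.55  9.96] M [0.39 0.24 0.04] gap 0.010060353630789028
far edge x 38.27026218830764
```

View pics/l_wrist.png

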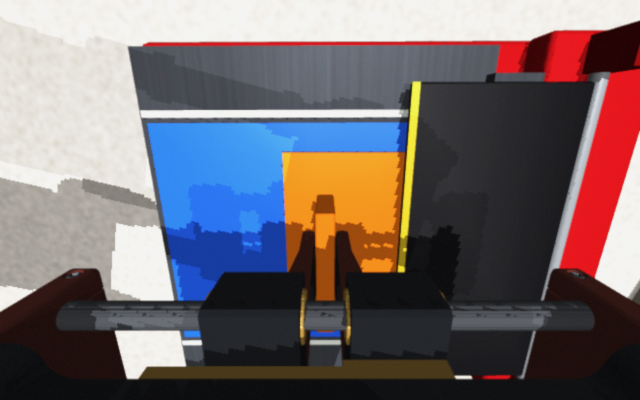

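View pics/l_sz.png

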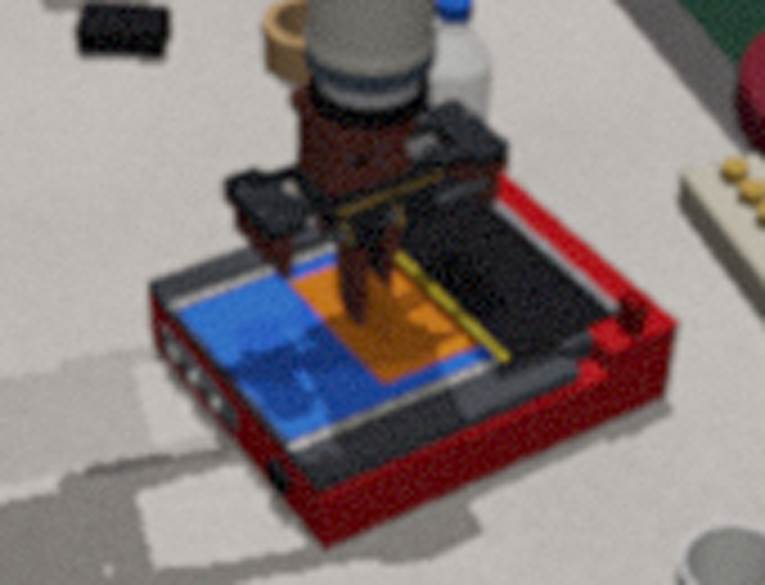

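```bash
python3 - <<'E'
from plant import arm,cams
import numpy as np
F=[];M=[]
for i in range(20):
    cams.read_camera('side');s=arm.state();F.append(s['ft_force']);M.append(s['wrist_torque'])
F=np.array(F);print(np.round(F[:,2],1),F.mean(0),np.mean(M,0),s['t'],s['eef_rot'],s['tcp_pos'])
E
```

```text
[8.5 7.9 7.4 8.5 9.6 9.  8.7 8.4 8.7 8.4 7.7 9.2 8.5 8.8 8.5 8.3 8.4 9.
 8.1 9.4] [-1.3897155   0.06701865  8.56576689] [0.38914329 0.241071   0.05819835] 12.325 [3.14033248e+00 3.75754198e-04 2.46047728e-01] [0.56699775 0.0157931  0.06791162]
```

Request:
servo_tool([
  [[-0.12,0,0.23],[0.003,-0.004,0]],
  [[-0.12,0,0.23],[0.003,-0.004,0]],
  [[-0.12,0,0.23],[0.003,-0.004,0]],
  [[-0.12,0,0.23],[0.003,-0.004,0]],
])

```text
t: 12.82
tcp_pos: [0.567, 0.0158, 0.0679]
eef_rot: [-3.14, 0.001, 0.246]
ft_force: [-1.9, 0.8, 8.3]
finger_gap: 0.0102
```

```bash
cat > avg.py <<'E'
from plant import arm,cams
import numpy as np
F=[];M=[]
for i in range(16):
    cams.read_camera('side');s=arm.state();F.append(s['ft_force']);M.append(s['wrist_torque'])
F=np.array(F);print(np.round(F[:,2],1),F.mean(0),np.mean(M,0),s['t'],s['eef_rot'],s['tcp_pos'],s['finger_gap'])
E
python3 avg.py; python3 bed.py
```

```text
[ 9.4  8.8  9.1  8.8  8.4 10.2  9.6  9.3  8.9  8.6  8.7  9.5  9.4  8.5
  8.9  8.3] [-2.24815977  0.7917559   9.03603197] [0.12385692 0.27665287 0.05484301] 13.625 [-3.14033157e+00  5.03272864e-04  2.46353473e-01] [0.5669771  0.01585154 0.06791275] 0.010008261665289763
t 13.625 bed xy mm -46.746334718769816 -0.11322041168386027 z 0.06791274603600389 rot [-3.1403e+00  5.0000e-04  2.4640e-01] F [-2.8   0.93  8.35] M [0.17 0.27 0.04] gap 0.010008261665289763
far edge x 38.253665281230184
```

The force reading is a steady 9.0 N. With the plate's own 0.9 N weight, about 10 N rests on the window, centred and flat. Handing in.

```bash
python3 -c "
from plant import workorder;print(workorder.finish_job())"
```

```text
the job is handed in; nothing more can be done
None
```

The amber plate is tucked under the flap with its stripe hidden. I handed the job in at 13.6 s with the arm still gripping the rib and pressing the plate on the window.

I pinched the rib, lifted the plate and carried it over the window. I then slid it in about 3 mm above the window and lowered it to press.

What the last checks showed:
- **Position:** the far edge is about 38 mm past the flap edge, where 30 mm hides the stripe and the stop bar is at 45 mm. It is centred to about 0.1 mm between the white lines and about 0.001 rad off square. The stripe cannot be seen in the wrist or side pictures.
- **Flap:** its yellow line stayed at the same place in the side pictures, so it was not visibly lifted.
- **Push:** the sensor averaged 9.0 N downward over 0.8 s, with single readings between 8.3 and 10.2 N. Adding the plate's own 0.9 N gives about 10 N on the window. A sideways force of about 2.2 N remained.
- **Grip and tilt:** the fingers hold at 10 mm and the tool is within about 1.3 mrad of level.

- **Mistake while pressing:** one small tilt correction went in with the wrong sign. The pitch rose to 2.6 mrad, and I reversed it in the next move.
- **Weaker measurements:** two-view heights for the plate corners were scattered, from −4 to 13 mm against the stated 4 mm. The rib top (38 to 40 mm) and the contact height agreed with the description.
- **Other objects:** I did not take a last picture of the smoke-grey plate or the rest of the bench, but the arm did not go near the plate and I noticed no contact with anything else.

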